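# Send the snack container, domino case and tin down the ledge rack to their back stops

## Robot

A 6-joint arm with a two-finger parallel gripper is mounted at the origin on the work surface. World frame = base frame: x ahead of the robot, y to its left, z up, the work surface at z = 0. Lengths are in mm, angles in degrees, forces in N, time in s.
With the tool pointing down it reaches from about 300 to 850 mm from the base axis. Payload 4.2 kg.
Tool frame: the origin (TCP) lies between the finger pads; the fingertips stand ahead of it and the grasp point (between the pads) lies 8 mm behind it (env.tip_reach is the x of the fingertips in the tool frame, in mm); x points along the fingers, y is the direction in which the jaws open and shut, and the axes are right-handed (so a half turn about x gives the same grasp; the last joint's range is limited). The gripper opens to 91 mm and grips with 3 to 60 N. Pads are 32 mm wide; open, the fingers measure 118 mm over their backs; the gripper's body (76 mm by 178 mm) begins 60 mm behind the grasp point.
Start: joints at [-75.287, 18.312, 89.639, -0, 72.044, -1.146], TCP at [157.138, -553.127, 224.976] pointing down, gripper open.
Joint ranges: [-177.97, 177.97], [-48.28, 115.42], [12.27, 149.76], [-77.06, 257.06], [2.81, 150.46], [-146.56, 146.56]. Speed limits (degrees/s): [147.25, 147.25, 180, 180, 180, 180].

## Interface

Orientations are given as [roll, pitch, yaw] about the fixed x, y, z axes, in that order (R = Rz(yaw) Ry(pitch) Rx(roll)).
In Python, from workcell import env, cams gives the robot as it stands.
- The arm moves only by the tool arm_command, never from a script. Its argument "deltas" is a list of rows, each a list of 3 entries, a list of its own where there are three numbers: the opening, from 0 (shut) to 1 (fully open), then the shift along the world's x, y, z in mm, then the turn about the world's z in rad. A call has 1 to 20 rows; each row is the pose to reach, as a shift and turn from the pose commanded when the call began; what a row does not reach only later rows make up. A row lasts 1/10 s, in which the tool goes at most 50 mm and 8.59 degrees, less where a joint would pass 70% of its speed; a pose out of reach is approached as far as the arm can. A call with a gripper value outside its range is refused whole. The fingers move at their own pace and stop on an object; "grip_force" is the grip in N (left out, the last holds). Time passes only in rows, so rows that repeat a pose let the fingers close. It gives the time, the measured TCP pose, the force and the opening at its end, in the units of the state.
- env.state(): the state, without advancing time (a new reading comes with each control period).
- cams.grab_frame(name): name is "scene" or "top"; returns a dict with "img" (400x640x3 uint8, red, green, blue), "K" (3x3 intrinsics, pixels), "rvec" (rotation vector, rad) and "tvec" (3), from world to camera coordinates, as OpenCV has them. Camera axes: x right, y down, z forward; pixel columns grow to the right and rows downward; lengths in mm; the calibration is good to about 2 mm. A picture is of the moment at which its call begins. There is no depth.
- env.job_done(): hands the job in, once; it reports no verdict.
Trained networks look in a picture, given as the dict that the camera call returned (one of the last four; its "shot" number tells which), for a name from the list of things; names that differ only in an ending like _2 or _b are one class to them, and where a whole thing is asked for, a point or a joint stands for the part that bears it (a point fixed in the world has none). Each returns a list of dicts, best first, with "conf" (0 to 1); they miss things now and then, are a little off and sometimes report something else, mostly with a low value. They report only what shows in the picture. A call takes as long as a camera call. They do not tell look-alikes from the thing itself.
- cams.silhouettes(picture, name): "region" (400x640 bool, what is visible of it) and "centre" ([column, row] in pixels, amid what is visible of it).
The state is a dict: "time_s": time; "qpos": joint angles; "qvel": joint speeds; "effort": joint torques, N m; "ee_pos": TCP position; "ee_rot": TCP orientation; "force": force on the tool from outside, world axes, zero at the start; "torque": the same for the moment, N m; "gripper_width": finger opening in mm.
Only numpy, scipy, OpenCV 4.12 (cv2) and the standard library are available. Lean on these libraries where they do the work, as an engineer would, in place of code of your own. Each camera call takes 0.05 s, during which the arm holds its last target.

## Task

The snack container, the domino case and the round tin have been left part-way down the sloped wooden rack: slide each one down its own lane until it rests against the rubber of its back stop, sitting flat and, for the two boxes, square in the lane. The stops are set to different lengths, so feel for the contact and go gently: do not ram anything into its stop (about 10 N is plenty, 20 N is too much). Leave the bottle opener, the ashtray and the tumbler where they are.

Things in the scene. Friction and masses are not known exactly. Their poses are not given: they have to be found in the camera images.
- rack: Sloped pale beech storage rack, fixed, open at its high end (the mouth, towards the robot). Its flat bed slopes 12 degrees down along its own +x, away from the robot. Origin on the bed surface on the middle lane's centre line; x downhill along the bed, y across the lanes (left, looking downhill), z square to the bed. The bed runs from x = -190 mm (mouth) to +170 mm, y = -205 to +153 mm.
- lanes (a point): Point on the bed at the rack's origin, same axes. Three lanes, each 90 mm wide between dividers, are centred at y = +98, 0 and -98 mm; a narrow fourth one (44 mm) at y = -173 mm. Dividers: 8 mm thick, 18 mm above the bed; side rails 10 mm thick, 26 mm above it. Friction holds things on the slope: they do not slide by themselves; pushing one along takes about 0.5 to 5 N, and no more.
- endboard: Beech end board fixed across the rack's low end, 16 mm thick, 38 mm above the bed; origin at bed height at its middle (rack x = 166, y = -26 mm). It carries the back stops, one per 90 mm lane: a steel rod with a brass knob behind and, uphill, an upright plate faced with a rubber buffer 56 mm wide, 5 to 31 mm above the bed.
- stops (a point): Point on the end board at its origin. Each back stop is set to its own length, which is not reported: the face of its rubber lies anywhere from rack x = 80 to 130 mm. The stops stay as set. The rubber gives about 1.5 N per mm for up to 10 mm and is solid after that.
- container_mid (a point): Clear plastic snack container with a white clip-on lid: a box 120 (x, along the lane) by 72 (y) by 52 mm high, lying in the left-hand lane (rack y about +98 mm), 0.14 to 0.28 kg. Point at its centre, 26 mm above the bed; z is its own upright.
- case_mid (a point): Dark wooden domino case with a pale sliding lid: a box 165 (x, along the lane) by 60 (y) by 36 mm high, lying in the middle lane (rack y about 0), 0.22 to 0.45 kg. Point at its centre, 18 mm above the bed; z is its own upright.
- tin_mid (a point): Round steel tin with a press-on lid, diameter 78 mm, 46 mm high, standing in the right-hand 90 mm lane (rack y about -98 mm), 0.13 to 0.25 kg. Point at its centre, 23 mm above the bed; z is its axis, its x and y mean nothing.
- opener_mid (a point): Flat steel bottle opener 150 by 36 by 5 mm, loose, already stowed in the narrow fourth lane (rack y about -173 mm). Point at its centre. To be left alone.
- ashtray_mid (a point): Green ceramic ashtray on the table, diameter 112, 34 mm high; point half-way up. To be left alone.
- tumbler_mid (a point): Glass tumbler on the table, diameter 72, 105 mm high; point half-way up. To be left alone.
Mind the look-alikes: they are no part of the job. Of the things shaped like the part that bears case_mid, the dark wooden one is meant.

How it is judged:
By the outcome, as a careful person would: the job done as asked, in the order asked, and still so for the second after the job is handed in, with the robot touching nothing.
It also fails if it takes over 67 s, if anything falls off the work surface, if the arm or the gripper's body presses on something with over 40 N, if the wrist force passes 120 N, or if a joint passes its speed limit or range.

## Working session

There is one attempt and no reset: what is moved stays moved. The work goes in short steps, Python scripts to look and compute and a tool call to move; the robot and the scene stay as the last step left them, time stands still between calls to the robot, and variables do not carry over. Pictures are saved under pics/ and viewed, and the job is handed in when it is done.

Besides the shell and the picture viewer there is one more tool, called after "Request:" by a JSON object that holds its "name" and its "arguments". arm_command: Moves the arm, as the interface text tells. Its arguments: {"type":"object","properties":{"deltas":{"type":"array","items":{"type":"array"}},"grip_force":{"type":"number"}},"required":["deltas"]}

```bash
ls; mkdir -p pics; python3 - <<'E'
from workcell import env,cams
import cv2
print(env.state(), env.tip_reach)
for n in("scene","top"):
    f=cams.grab_frame(n); cv2.imwrite(f"pics/{n}0.png",f["img"][:,:,::-1]); print(n,f["K"],f["rvec"],f["tvec"])
E
```

```text
pics
{'time_s': 0.0, 'qpos': array([-7.52862380e+01,  1.83524976e+01,  8.97060871e+01, -3.66738582e-03,
        7.20438875e+01, -1.14447748e+00]), 'qvel': array([ 0.04589814,  0.14188365,  0.07238825,  0.01208531, -0.05516295,
        0.11255238]), 'effort': array([-2.77563711e-03, -4.12461805e+01, -2.31975049e+01,  7.29386578e-02,
        4.58523142e-02, -1.35698524e-04]), 'ee_pos': array([ 156.99619772, -552.64934364,  224.11384176]), 'ee_rot': array([-89.19567542,  89.89746851, 106.6636978 ]), 'force': array([-0.21686777, -0.72150781, -0.29897119]), 'torque': array([ 0.07090534, -0.03281493, -0.01204411]), 'gripper_width': 91.03813720380023} 11.0
scene [[447.01295827   0.         321.11428571]
 [  0.         447.01295827 195.26980274]
 [  0.           0.           1.        ]] [ 1.81004485  1.83687679 -0.65289255] [ -10.6187173  -359.1699417  1451.99719979]
top [[417.85693302   0.         310.78052973]
 [  0.         417.85693302 201.46161202]
 [  0.           0.           1.        ]] [ 2.10918121 -2.10878519  0.22795221] [  27.87592882  528.74119992 1151.31859947]
```

View pics/scene0.png

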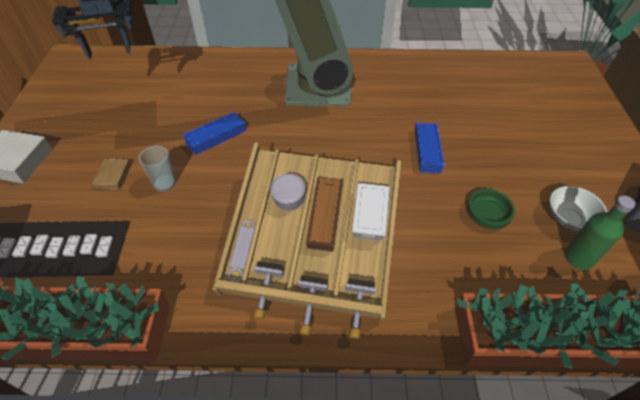

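View pics/top0.png

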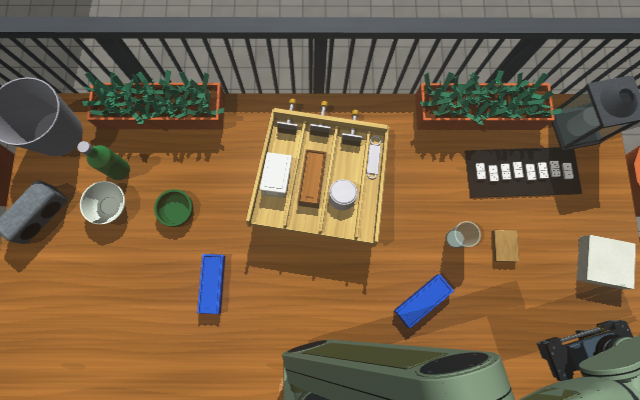

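The scene view shows the rack at about columns 220-400, rows 145-315. The tin is near (288,190), the case near (325,212) and the container near (371,210). The top view shows the same rack yawed slightly, with the blue boxes as look-alikes outside it. Next I'll zoom in and get silhouettes.

```bash
python3 - <<'E'
from workcell import env,cams
import cv2,numpy as np,pickle
out={}
for n,(a,b,c,d) in {"scene":(205,135,415,345),"top":(235,90,400,255)}.items():
    f=cams.grab_frame(n); out[n]=dict(f=f)
    s=600/max(c-a,d-b)
    im=cv2.resize(f["img"][b:d,a:c,::-1],None,fx=s,fy=s,interpolation=cv2.INTER_CUBIC)
    cv2.imwrite(f"pics/{n}z.png",im); print(n,s)
    for nm in ["rack","container_mid","case_mid","tin_mid","opener_mid","endboard"]:
        r=cams.silhouettes(f,nm); out[n][nm]=r
        for q in r: 
            ys,xs=np.where(q["region"]); print(n,nm,round(q["conf"],2),q["centre"],len(xs),xs.min(),xs.max(),ys.min(),ys.max())
pickle.dump(out,open("s0.pkl","wb"))
print(env.state()["time_s"])
E
```

```text
scene 2.857142857142857
scene rack 0.82 [305.5, 247.9] 18858 213 400 143 338
scene container_mid 0.83 [372.0, 214.3] 1797 352 389 184 240
scene case_mid 0.92 [213.9, 131.8] 1317 185 245 113 153
scene case_mid 0.76 [428.8, 145.1] 1164 415 443 123 171
scene case_mid 0.69 [324.4, 215.1] 1950 306 342 178 250
scene tin_mid 0.81 [290.5, 191.5] 1024 271 305 174 210
scene tin_mid 0.71 [307.5, 295.7] 3753 215 382 262 338
scene tin_mid 0.66 [242.0, 248.1] 646 230 254 226 272
scene opener_mid 0.73 [243.0, 246.0] 799 229 254 220 282
scene endboard 0.88 [305.4, 296.8] 3840 215 383 261 338
top 3.6363636363636362
top rack 0.61 [327.3, 172.7] 12167 245 387 99 246
top container_mid 0.91 [277.4, 176.1] 1112 260 291 153 197
top case_mid 0.93 [214.3, 283.8] 1358 198 224 254 314
top case_mid 0.8 [423.0, 302.7] 1450 396 452 272 327
top case_mid 0.7 [314.0, 175.3] 1221 297 325 150 208
top tin_mid 0.62 [340.5, 194.5] 666 329 356 179 208
top opener_mid 0.7 [373.2, 156.5] 417 366 380 136 178
top endboard 0.67 [325.4, 125.1] 2112 273 387 99 145
0.8
```

View pics/scenez.png

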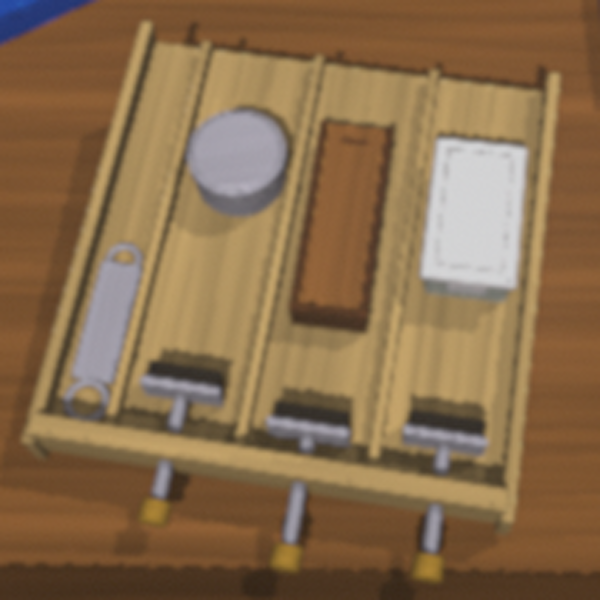

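View pics/topz.png

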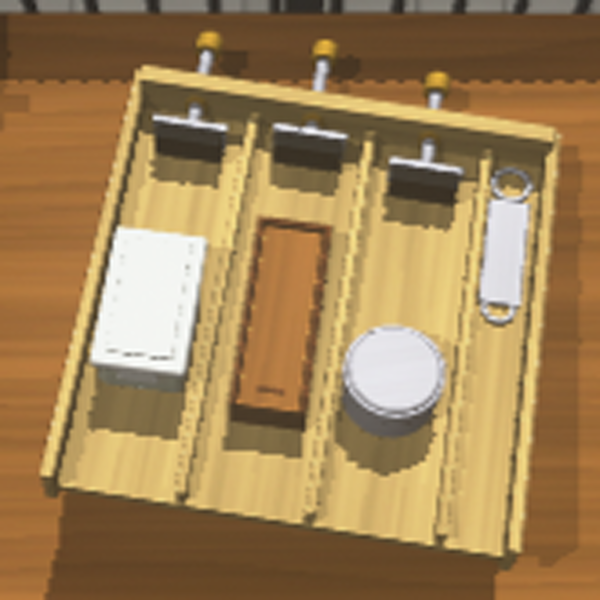

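```bash
cat > h.py <<'E'
import numpy as np,cv2,pickle
from scipy.spatial.transform import Rotation as R
from scipy.optimize import least_squares
Z={"scene":(205,135,600/210),"top":(235,90,600/165)}
def proj(f,P):
    return cv2.projectPoints(np.asarray(P,float).reshape(-1,3),np.asarray(f["rvec"],float),np.asarray(f["tvec"],float),np.asarray(f["K"]),None)[0].reshape(-1,2)
def Rr(yaw,pitch=12): return (R.from_euler('z',yaw,degrees=True)*R.from_euler('y',pitch,degrees=True)).as_matrix()
def r2w(p,P): return np.asarray(P,float)@Rr(p[3]).T+np.asarray(p[:3])
def w2r(p,W): return (np.asarray(W,float)-np.asarray(p[:3]))@Rr(p[3])
def box(cx,cy,yaw,lx,ly,h):
    c,s=np.cos(np.radians(yaw)),np.sin(np.radians(yaw))
    return np.array([[cx+c*a*lx/2-s*b*ly/2,cy+s*a*lx/2+c*b*ly/2,z] for z in(0,h) for a,b in((-1,-1),(1,-1),(1,1),(-1,1))])
def tin(cx,cy,r=39,h=46):
    t=np.linspace(0,2*np.pi,40,endpoint=False)
    return np.array([[cx+r*np.cos(a),cy+r*np.sin(a),z] for z in(0,h) for a in t])
E
cat > fit.py <<'E'
from h import *
o=pickle.load(open("s0.pkl","rb"))
C={"scene":[((560,73),(-190,153,26)),((142,22),(-190,-205,26)),((153,26),(-190,-195,26)),((546,70),(-190,143,26)),((435,70),(-190,49,18)),((320,57),(-190,-49,18)),((207,44),(-190,-147,18)),
 ((40,412),(158,-205,38)),((510,488),(158,153,38))],
"top":[((42,480),(-190,153,26)),((520,555),(-190,-205,26)),((182,494),(-190,49,18)),((310,518),(-190,-49,18)),((441,540),(-190,-147,18)),((142,67),(174,153,38)),((560,130),(174,-205,38))]}
def res(p):
    r=[]
    for n,l in C.items():
        a,b,s=Z[n]
        q=proj(o[n]["f"],r2w(p,[x[1] for x in l])); m=np.array([x[0] for x in l])/s+[a,b]-0.2
        r.append(q-m)
    return np.vstack(r)
s=least_squares(lambda p:res(p).ravel(),[600,0,60,0],loss="soft_l1"); p=s.x
print(p); print(res(p).round(1).tolist())
pickle.dump(p,open("rack.pkl","wb"))
# objects
def sil(n,nm,near):
    return min(o[n][nm],key=lambda q:np.hypot(*(np.array(q["centre"])-near)))["region"]
spec={"container_mid":((372,214),(277,176),lambda v:box(*v,120,72,52),[-20,98,0]),
"case_mid":((324,215),(314,175),lambda v:box(*v,165,60,36),[-20,0,0]),
"tin_mid":((290,191),(340,194),lambda v:tin(*v[:2]),[-50,-98])}
obj={}
for nm,(a,b,g,v0) in spec.items():
    best=None
    ms={n:sil(n,nm,c) for n,c in(("scene",a),("top",b))}
    def cost(v,full=False):
        t=0
        for n,m in ms.items():
            h=cv2.convexHull((proj(o[n]["f"],r2w(p,g(v)))*16).round().astype(np.int32))
            k=np.zeros((400,640),np.uint8); cv2.fillConvexPoly(k,h,1,shift=4)
            k=k>0
            if n=="scene" and False: pass
            t+= 1-(k&m).sum()/(k|m).sum()
        return t
    from scipy.optimize import differential_evolution
    bd=[(v0[0]-80,v0[0]+80),(v0[1]-20,v0[1]+20)]+[(-10,10)]*(len(v0)-2)
    r=differential_evolution(cost,bd,maxiter=40,seed=1,polish=False)
    obj[nm]=r.x; print(nm,r.x.round(1),r.fun)
pickle.dump(obj,open("obj.pkl","wb"))
for n in Z:
    a,b,s=Z[n]; im=cv2.imread(f"pics/{n}z.png")
    def ln(P,col,close=True):
        q=((proj(o[n]["f"],r2w(p,P))+0.2-[a,b])*s).round().astype(np.int32); cv2.polylines(im,[q],close,col,1)
    for y0,y1,z in((143,153,26),(-205,-195,26),(45,53,18),(-53,-45,18),(-151,-143,18)): ln([(-190,y0,z),(158,y0,z),(158,y1,z),(-190,y1,z)],(0,0,255))
    ln([(158,-205,38),(174,-205,38),(174,153,38),(158,153,38)],(255,0,0))
    for nm,(_,_,g,_) in spec.items():
        B=g(obj[nm]); k=len(B)//2; ln(B[k:],(255,255,0)); ln(B[:k],(0,255,0))
    cv2.imwrite(f"pics/{n}ov.png",im)
E
python3 fit.py
```

```text
[616.3587543   23.9094467   59.62998887  -9.06977094]
[[-0.8, 1.9], [-0.7, 1.3], [-0.6, 0.4], [-0.1, 2.4], [-0.7, -0.8], [-0.4, -1.3], [-0.0, -1.7], [-5.3, -0.8], [2.2, 0.2], [-0.6, -1.6], [-0.3, -1.4], [-1.0, 1.6], [-0.4, 0.7], [-0.5, 0.3], [-2.3, 0.1], [0.2, 0.4]]
container_mid [-45.2  99.    1.5] 0.26996767571232816
case_mid [-31.4  -1.7   1.7] 0.13228723384758612
tin_mid [-70.1 -92.6] 0.28101283810002675
```

View pics/sceneov.png

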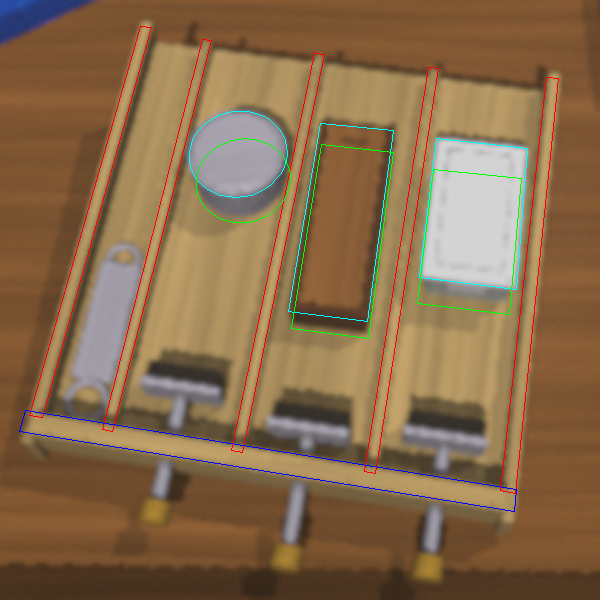

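View pics/topov.png

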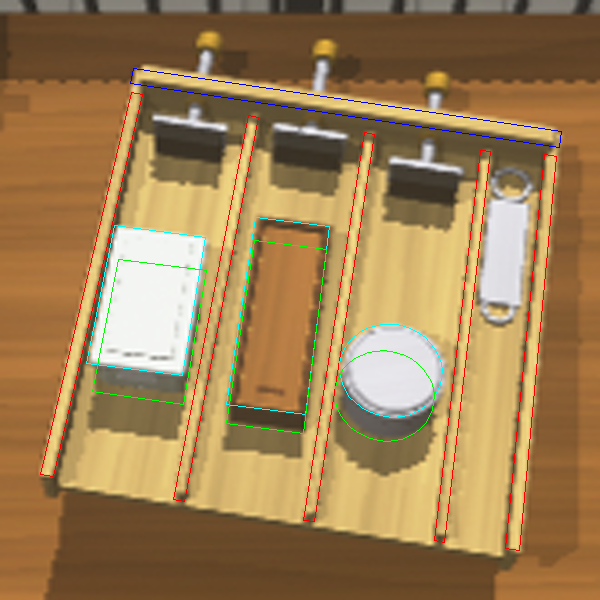

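```bash
cat > plan.py <<'E'
from h import *
from workcell import env
p=pickle.load(open("rack.pkl","rb")); ob=pickle.load(open("obj.pkl","rb")); o=pickle.load(open("s0.pkl","rb"))
s=env.state(); M=R.from_euler('xyz',s["ee_rot"],degrees=True).as_matrix(); print(M.round(3))
ya=np.degrees(np.arctan2(M[1,1],M[0,1])); print("tool y azimuth",ya,"rack y azimuth",p[3]+90)
u=np.array([np.cos(np.radians(p[3])),np.sin(np.radians(p[3])),0])
print("downhill dir",r2w(p,[[1,0,0]])-p[:3])
def tcp(xr,yr,h=15): return r2w(p,[[xr,yr,h]])[0]-16*u+[0,0,11]
for nm,yl,L in(("container_mid",98,60),("case_mid",0,82.5),("tin_mid",-98,39)):
    xb=ob[nm][0]-L
    print(nm,"back face x",xb.round(1),"tcp 15mm short",tcp(xb-15,yl).round(1))
# stops
for n,l in{"top":[((190,125),98),((310,133),0),((425,165),-98)]}.items():
    a,b,sc=Z[n]
    for px,yl in l:
        m=np.array(px)/sc+[a,b]
        xs=np.arange(60,150,.5); q=proj(o[n]["f"],r2w(p,np.c_[xs,np.full(len(xs),yl),np.full(len(xs),31)]))
        i=np.argmin(abs(q[:,1]-m[1])); print("stop",yl,xs[i],(q[i]-m).round(1))
for px,yl in[((445,430),98),((308,420),0),((180,378),-98)]:
    a,b,sc=Z["scene"]; m=np.array(px)/sc+[a,b]
    xs=np.arange(60,150,.5); q=proj(o["scene"]["f"],r2w(p,np.c_[xs,np.full(len(xs),yl),np.full(len(xs),31)]))
    i=np.argmin(abs(q[:,1]-m[1])); print("stop scene",yl,xs[i],(q[i]-m).round(1))
E
python3 plan.py
```

```text
[[ 0.     0.273 -0.962]
 [-0.    -0.962 -0.273]
 [-1.     0.     0.   ]]
tool y azimuth -74.14181791847668 rack y azimuth 80.930229059783
downhill dir [[ 0.96591793 -0.15419234 -0.20791169]]
container_mid back face x -105.2 tcp 15mm short [503.  141.2 110.3]
case_mid back face x -113.9 tcp 15mm short [479.2  45.8 112.1]
tin_mid back face x -109.1 tcp 15mm short [468.3 -51.7 111.1]
stop 98 130.0 [-0.4 -0. ]
stop 0 139.5 [-0.6  0. ]
stop -98 125.5 [-0.4  0. ]
stop scene 98 123.0 [-0.6  0.1]
stop scene 0 131.0 [-0.1 -0. ]
stop scene -98 114.5 [ 0.6 -0. ]
```

```bash
cat > fit2.py <<'E'
from h import *
from scipy.optimize import differential_evolution
o=pickle.load(open("s0.pkl","rb")); p=pickle.load(open("rack.pkl","rb"))
spec={"container_mid":((372,214),(277,176),lambda v:box(*v,120,72,52),[-40,98,0]),
"case_mid":((324,215),(314,175),lambda v:box(*v,165,60,36),[-30,0,0]),
"tin_mid":((290,191),(340,194),lambda v:tin(*v[:2]),[-60,-98])}
for nm,(a,b,g,v0) in spec.items():
    ms={n:min(o[n][nm],key=lambda q:np.hypot(*(np.array(q["centre"])-c)))["region"] for n,c in(("scene",a),("top",b))}
    def cost(v):
        t=0
        for n,m in ms.items():
            h=cv2.convexHull((proj(o[n]["f"],r2w(p,g(v[:-1])+[0,0,v[-1]]))*16).round().astype(np.int32))
            k=np.zeros((400,640),np.uint8); cv2.fillConvexPoly(k,h,1,shift=4); k=k>0
            t+=1-(k&m).sum()/(k|m).sum()
        return t
    r=differential_evolution(cost,[(v0[0]-60,v0[0]+60),(v0[1]-15,v0[1]+15)]+[(-10,10)]*(len(v0)-2)+[(-20,20)],maxiter=60,seed=1,polish=False)
    print(nm,r.x.round(1),round(r.fun,3))
    for n,m in ms.items():
        a0,b0,s=Z[n]; im=cv2.imread(f"pics/{n}z.png")
    
# colour check: show masks
for n in Z:
    a,b,s=Z[n]; im=cv2.imread(f"pics/{n}z.png")
    for nm,(c1,c2,_,_) in spec.items():
        c=c1 if n=="scene" else c2
        m=min(o[n][nm],key=lambda q:np.hypot(*(np.array(q["centre"])-c)))["region"].astype(np.uint8)
        d=round(600/s); M=cv2.resize(m[b:b+d,a:a+d],(im.shape[1],im.shape[0]),interpolation=0)
        cv2.drawContours(im,cv2.findContours(M,0,2)[0],-1,(0,0,255),1)
    cv2.imwrite(f"pics/{n}m.png",im)
E
python3 fit2.py; python3 -c "
import cv2,numpy as np
a=cv2.imread('pics/scenem.png');b=cv2.imread('pics/topm.png');cv2.imwrite('pics/mm.png',cv2.resize(np.hstack([a,b]),(800,400)))"
```

```text
container_mid [-45.5  98.8   1.7  -1.2] 0.269
case_mid [-31.1  -1.8   1.6  -0.4] 0.131
tin_mid [-71.8 -93.    1.7] 0.273
```

View pics/mm.png

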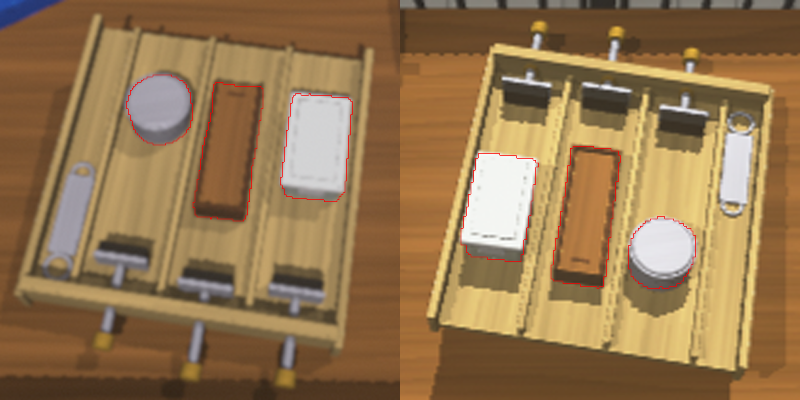

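Geometry checks out: the free-height fits agree to within about 2 mm. I'll move above the mouth side of the container.

Request:
{"name": "arm_command", "arguments": {"deltas": [[0.44,[343,695,5],-0.435],[0.44,[343,695,5],-0.435],[0.44,[343,695,5],-0.435],[0.44,[343,695,5],-0.435],[0.44,[343,695,5],-0.435],[0.44,[343,695,5],-0.435],[0.44,[343,695,5],-0.435],[0.44,[343,695,5],-0.435],[0.44,[343,695,5],-0.435],[0.44,[343,695,5],-0.435],[0.44,[343,695,5],-0.435],[0.44,[343,695,5],-0.435],[0.44,[343,695,5],-0.435],[0.44,[343,695,5],-0.435],[0.44,[343,695,5],-0.435],[0.44,[343,695,5],-0.435],[0.44,[343,695,5],-0.435],[0.44,[343,695,5],-0.435],[0.44,[343,695,5],-0.435],[0.44,[343,695,5],-0.435]], "grip_force": 20}}

```text
time_s: 2.8
ee_pos: [499.7, 140.7, 230.2]
ee_rot: [102.5, 90.0, -86.6]
force: [0.1, -1.1, 0.5]
gripper_width: 40.0
```

Request:
{"name": "arm_command", "arguments": {"deltas": [[0.44,[0,0,-50],0],[0.44,[0,0,-90],0],[0.44,[0,0,-110],0],[0.44,[0,0,-114],0],[0.44,[0,0,-118],0],[0.44,[0,0,-119],0],[0.44,[0,0,-119],0]]}}

```text
time_s: 3.5
ee_pos: [501.0, 141.9, 112.2]
ee_rot: [-158.0, 89.9, 13.0]
force: [-0.1, 0.2, 0.5]
gripper_width: 39.9
```

```bash
cat > look.py <<'E'
import sys
from h import *
from workcell import env,cams
t=sys.argv[1]; ims=[]
for n in Z:
    f=cams.grab_frame(n); a,b,s=Z[n]; d=round(600/s)
    pickle.dump(f,open(f"{n}_{t}.pkl","wb"))
    ims.append(cv2.resize(f["img"][b:b+d,a:a+d,::-1],(400,400),interpolation=cv2.INTER_CUBIC))
cv2.imwrite(f"pics/look_{t}.png",np.hstack(ims)); s=env.state()
print(s["time_s"],s["ee_pos"],s["force"])
E
python3 look.py a
```

```text
3.6 [500.82656112 142.00105703 112.07574565] [-0.06715682 -0.71019609  0.22505758]
```

View pics/look_a.png

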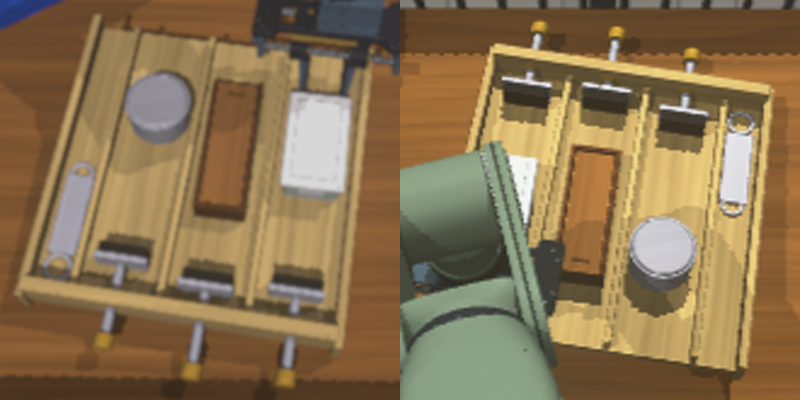

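The fingers sit in the left lane just uphill of the container, which shows at about (317,145) in the left half of the picture. Now I'll slide it, keeping well short of the stop.

Request:
{"name": "arm_command", "arguments": {"deltas": [[0.44,[4.8,-0.8,-1.0],0],[0.44,[9.7,-1.5,-2.1],0],[0.44,[14.5,-2.3,-3.1],0],[0.44,[19.3,-3.1,-4.2],0],[0.44,[24.1,-3.9,-5.2],0],[0.44,[29.0,-4.6,-6.2],0],[0.44,[33.8,-5.4,-7.3],0],[0.44,[38.6,-6.2,-8.3],0],[0.44,[43.5,-6.9,-9.4],0],[0.44,[48.3,-7.7,-10.4],0],[0.44,[53.1,-8.5,-11.4],0],[0.44,[58.0,-9.3,-12.5],0],[0.44,[62.8,-10.0,-13.5],0],[0.44,[67.6,-10.8,-14.6],0],[0.44,[72.5,-11.6,-15.6],0],[0.44,[77.3,-12.3,-16.6],0]]}}

```text
time_s: 5.2
ee_pos: [577.8, 129.5, 94.2]
ee_rot: [91.0, 90.0, -98.1]
force: [-0.1, -0.2, -0.3]
gripper_width: 40.1
```

```bash
python3 look.py b
```

```text
5.3 [578.3355639  129.44995994  94.23815248] [-0.49874486 -0.28421857  0.01477048]
```

View pics/look_b.png

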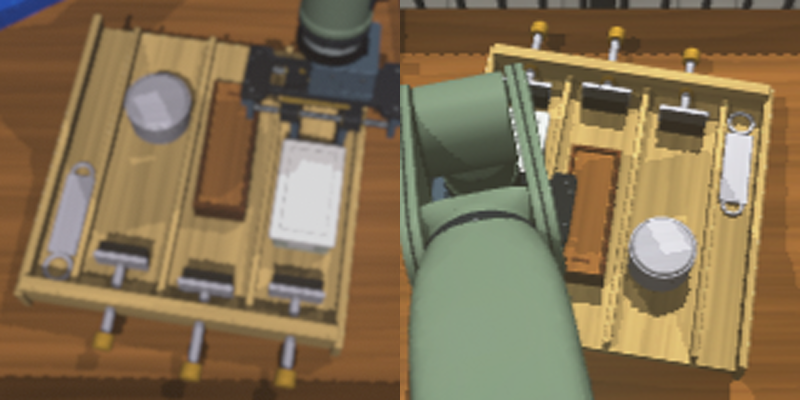

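Request:
{"name": "arm_command", "arguments": {"deltas": [[0.44,[2.9,-0.5,-0.6],0],[0.44,[5.8,-0.9,-1.2],0],[0.44,[8.7,-1.4,-1.9],0],[0.44,[11.6,-1.9,-2.5],0],[0.44,[14.5,-2.3,-3.1],0],[0.44,[17.4,-2.8,-3.7],0],[0.44,[20.3,-3.2,-4.4],0],[0.44,[22.2,-3.5,-4.8],0]]}}

```text
time_s: 6.1
ee_pos: [599.9, 126.0, 89.5]
ee_rot: [76.4, 90.0, -112.7]
force: [-0.5, -0.2, 1.1]
gripper_width: 40.6
```

```bash
python3 look.py c
```

```text
6.2 [600.03716525 126.00702736  89.49823116] [-0.47667225  0.33597964  0.47674414]
```

View pics/look_c.png

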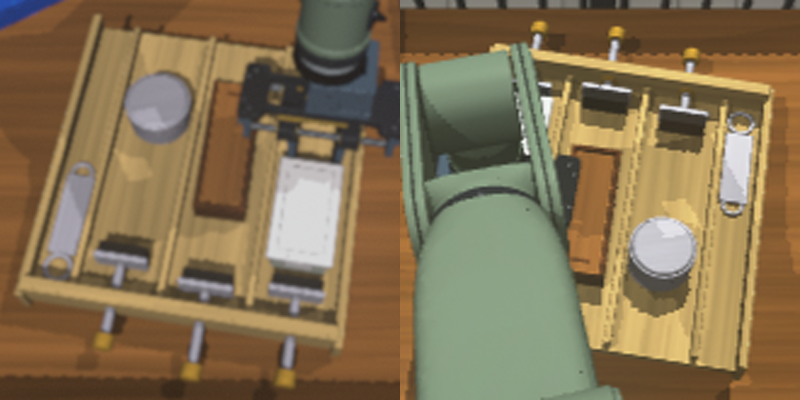

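Request:
{"name": "arm_command", "arguments": {"deltas": [[0.44,[1.4,-0.2,-0.3],0],[0.44,[2.9,-0.5,-0.6],0],[0.44,[4.3,-0.7,-0.9],0],[0.44,[4.3,-0.7,-0.9],0]]}}

```text
time_s: 6.6
ee_pos: [604.2, 125.3, 88.6]
ee_rot: [163.0, 90.0, -26.1]
force: [0.9, -0.6, 0.2]
gripper_width: 39.6
```

Request:
{"name": "arm_command", "arguments": {"deltas": [[0.44,[1.4,-0.2,-0.3],0],[0.44,[2.9,-0.5,-0.6],0],[0.44,[2.9,-0.5,-0.6],0]]}}

```text
time_s: 6.9
ee_pos: [607.1, 124.8, 88.0]
ee_rot: [165.0, 90.0, -24.1]
force: [-0.2, -0.1, -0.3]
gripper_width: 40.2
```

Request:
{"name": "arm_command", "arguments": {"deltas": [[0.44,[1.4,-0.2,-0.3],0],[0.44,[2.9,-0.5,-0.6],0],[0.44,[2.9,-0.5,-0.6],0]]}}

```text
time_s: 7.2
ee_pos: [609.9, 124.4, 87.4]
ee_rot: [39.5, 90.0, -149.5]
force: [-0.3, 0.4, -0.0]
gripper_width: 40.1
```

Request:
{"name": "arm_command", "arguments": {"deltas": [[0.44,[1.4,-0.2,-0.3],0],[0.44,[2.9,-0.5,-0.6],0],[0.44,[2.9,-0.5,-0.6],0]]}}

```text
time_s: 7.5
ee_pos: [611.9, 124.0, 86.9]
ee_rot: [8.1, 89.9, 179.0]
force: [-3.6, 0.9, 2.8]
gripper_width: 39.7
```

```bash
python3 look.py d
```

```text
7.6 [611.94203053 123.95703581  86.88510001] [-4.08725446  0.52399349  2.28390585]
```

View pics/look_d.png

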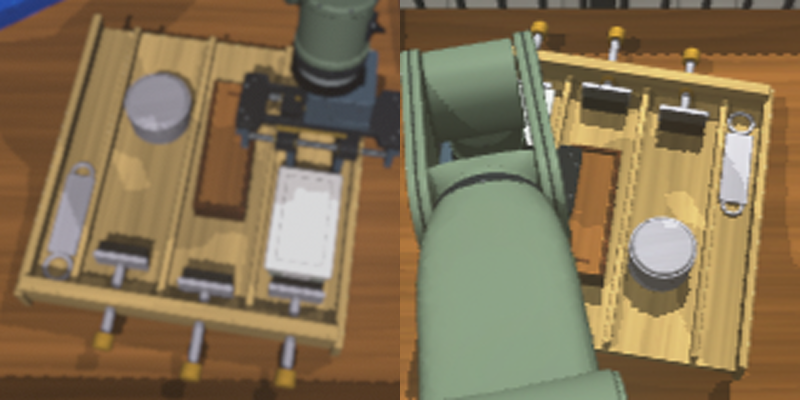

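Rubber felt, about 4.5 N. I'll push a touch more to square it.

Request:
{"name": "arm_command", "arguments": {"deltas": [[0.44,[0.7,-0.1,-0.1],0],[0.44,[1.4,-0.2,-0.2],0],[0.44,[1.4,-0.2,-0.2],0],[0.44,[1.4,-0.2,-0.2],0]]}}

```text
time_s: 8.0
ee_pos: [613.1, 123.8, 86.6]
ee_rot: [9.6, 89.9, -179.5]
force: [-5.1, 1.6, 3.2]
gripper_width: 40.2
```

Request:
{"name": "arm_command", "arguments": {"deltas": [[0.44,[-1,0.2,0.2],0],[0.44,[-2,0.3,0.4],0],[0.44,[-3.5,0.6,0.7],0],[0.44,[-6,1,1.5],0],[0.44,[-12,2,3],0],[0.44,[-25,4,6],0],[0.44,[-35,6,30],0],[0.44,[-45,6,75],0],[0.44,[-80,-20,105],0],[0.33,[-115,-50,115],0],[0.33,[-140,-78,115],0],[0.33,[-140,-78,115],0],[0.33,[-140,-78,115],0]]}}

```text
time_s: 9.3
ee_pos: [473.7, 45.5, 202.4]
ee_rot: [-161.9, 89.9, 9.0]
force: [0.7, 0.2, 0.2]
gripper_width: 29.7
```

```bash
python3 look.py e
```

```text
9.4 [474.63304015  46.21654568 201.8341175 ] [0.00564808 0.38315534 0.32242393]
```

View pics/look_e.png

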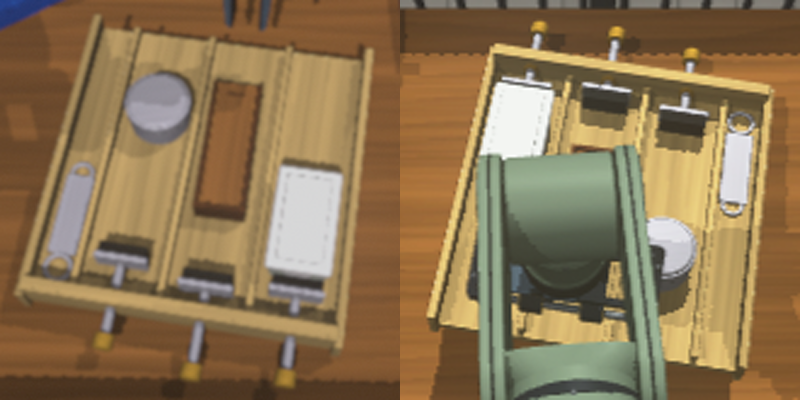

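Request:
{"name": "arm_command", "arguments": {"deltas": [[0.33,[0,0,-40],0],[0.33,[0,0,-70],0],[0.33,[0,0,-82],0],[0.33,[0,0,-87],0],[0.33,[0,0,-89],0],[0.33,[0,0,-89],0]]}}

```text
time_s: 10.0
ee_pos: [474.9, 46.1, 113.0]
ee_rot: [-171.1, 89.9, -0.1]
force: [-0.1, 0.5, -0.1]
gripper_width: 29.9
```

```bash
python3 look.py f
```

```text
10.1 [474.87256887  45.91046111 113.41611599] [-0.12036638  0.38839555 -0.10670413]
```

View pics/look_f.png

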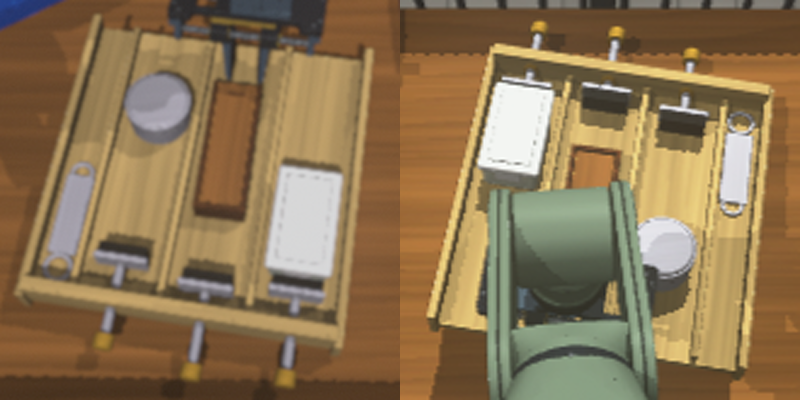

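Request:
{"name": "arm_command", "arguments": {"deltas": [[0.33,[4.8,-0.8,-1.0],0],[0.33,[9.7,-1.5,-2.1],0],[0.33,[14.5,-2.3,-3.1],0],[0.33,[19.3,-3.1,-4.2],0],[0.33,[24.1,-3.9,-5.2],0],[0.33,[29.0,-4.6,-6.2],0],[0.33,[33.8,-5.4,-7.3],0],[0.33,[38.6,-6.2,-8.3],0],[0.33,[43.5,-6.9,-9.4],0],[0.33,[48.3,-7.7,-10.4],0],[0.33,[53.1,-8.5,-11.4],0],[0.33,[58.0,-9.3,-12.5],0],[0.33,[62.8,-10.0,-13.5],0],[0.33,[67.6,-10.8,-14.6],0]]}}

```text
time_s: 11.5
ee_pos: [542.1, 34.8, 97.9]
ee_rot: [75.6, 90.0, -113.5]
force: [-1.7, -0.2, 0.7]
gripper_width: 30.1
```

```bash
python3 look.py g
```

```text
11.6 [542.64807413  34.7434721   97.93693432] [-0.26781768 -0.32326955  0.01474145]
```

View pics/look_g.png

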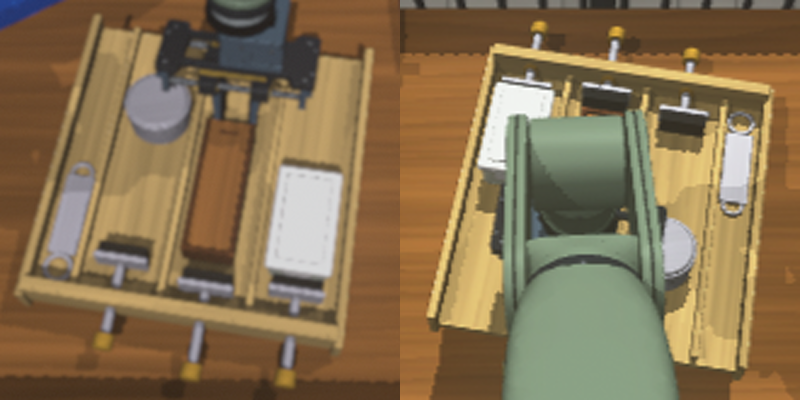

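Request:
{"name": "arm_command", "arguments": {"deltas": [[0.33,[2,-0.3,-0.4],0],[0.33,[4,-0.6,-0.9],0],[0.33,[6,-1.0,-1.3],0],[0.33,[6,-1.0,-1.3],0]]}}

```text
time_s: 12.0
ee_pos: [547.9, 33.8, 96.7]
ee_rot: [171.3, 90.0, -17.7]
force: [-0.4, -0.1, -1.0]
gripper_width: 30.5
```

Request:
{"name": "arm_command", "arguments": {"deltas": [[0.33,[1.4,-0.2,-0.3],0],[0.33,[2.9,-0.5,-0.6],0],[0.33,[2.9,-0.5,-0.6],0]]}}

```text
time_s: 12.3
ee_pos: [550.8, 33.3, 96.1]
ee_rot: [162.0, 90.0, -27.0]
force: [-1.2, 1.0, -0.3]
gripper_width: 30.2
```

Request:
{"name": "arm_command", "arguments": {"deltas": [[0.33,[1.4,-0.2,-0.3],0],[0.33,[2.9,-0.5,-0.6],0],[0.33,[2.9,-0.5,-0.6],0]]}}

```text
time_s: 12.6
ee_pos: [553.7, 32.8, 95.5]
ee_rot: [170.9, 90.0, -18.1]
force: [-0.4, 0.5, -0.1]
gripper_width: 30.0
```

Request:
{"name": "arm_command", "arguments": {"deltas": [[0.33,[1.4,-0.2,-0.3],0],[0.33,[2.9,-0.5,-0.6],0],[0.33,[2.9,-0.5,-0.6],0]]}}

```text
time_s: 12.9
ee_pos: [556.6, 32.3, 94.9]
ee_rot: [166.3, 90.0, -22.8]
force: [-0.5, -0.4, -0.4]
gripper_width: 30.2
```

```bash
python3 look.py h
```

```text
13.0 [556.58228316  32.34058028  94.94110771] [-0.79619701  0.10813984  0.13362166]
```

View pics/look_h.png

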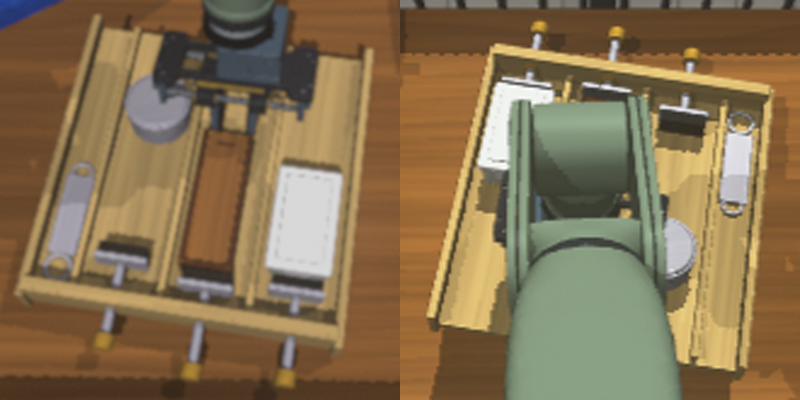

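The case is nearly at its rubber, with its front edge at about row 265. I'll continue in small steps.

Request:
{"name": "arm_command", "arguments": {"deltas": [[0.33,[1.4,-0.2,-0.3],0],[0.33,[2.9,-0.5,-0.6],0],[0.33,[2.9,-0.5,-0.6],0]]}}

```text
time_s: 13.3
ee_pos: [559.4, 31.9, 94.3]
ee_rot: [69.7, 90.0, -119.3]
force: [-0.9, 0.0, 0.3]
gripper_width: 30.5
```

Request:
{"name": "arm_command", "arguments": {"deltas": [[0.33,[1.0,-0.2,-0.2],0],[0.33,[1.9,-0.3,-0.4],0],[0.33,[1.9,-0.3,-0.4],0]]}}

```text
time_s: 13.6
ee_pos: [560.6, 31.6, 94.0]
ee_rot: [9.5, 89.9, -179.5]
force: [-2.9, 0.8, 2.2]
gripper_width: 29.8
```

Request:
{"name": "arm_command", "arguments": {"deltas": [[0.33,[1.0,-0.2,-0.2],0],[0.33,[1.9,-0.3,-0.4],0],[0.33,[1.9,-0.3,-0.4],0]]}}

```text
time_s: 13.9
ee_pos: [562.1, 31.4, 93.6]
ee_rot: [7.3, 89.9, 178.2]
force: [-6.0, 0.6, 4.5]
gripper_width: 30.1
```

```bash
python3 look.py i
```

```text
14.0 [562.10689633  31.34570721  93.62438384] [-5.78411849  1.18136818  2.80111088]
```

View pics/look_i.png

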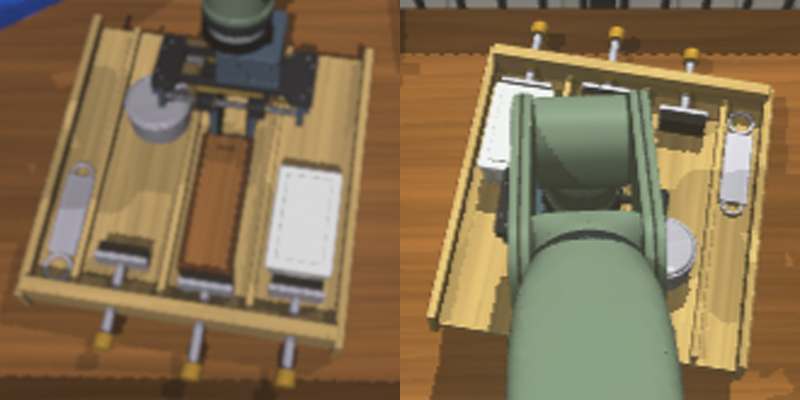

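Request:
{"name": "arm_command", "arguments": {"deltas": [[0.33,[-1,0.2,0.2],0],[0.33,[-2,0.3,0.4],0],[0.33,[-3.5,0.6,0.7],0],[0.33,[-6,1,1.5],0],[0.33,[-12,2,3],0],[0.33,[-25,4,8],0],[0.33,[-40,6,40],0],[0.33,[-55,0,80],0],[0.44,[-75,-30,105],0],[0.44,[-99,-65,110],0],[0.44,[-99,-82,110],0],[0.44,[-99,-82,110],0],[0.44,[-99,-82,110],0]]}}

```text
time_s: 15.3
ee_pos: [463.7, -50.4, 203.8]
ee_rot: [-135.9, 90.0, 35.0]
force: [0.1, 0.2, 0.4]
gripper_width: 40.0
```

```bash
python3 look.py j
```

```text
15.4 [463.98480841 -49.90838857 203.43780418] [ 0.29834505  0.22411497 -0.47019458]
```

View pics/look_j.png

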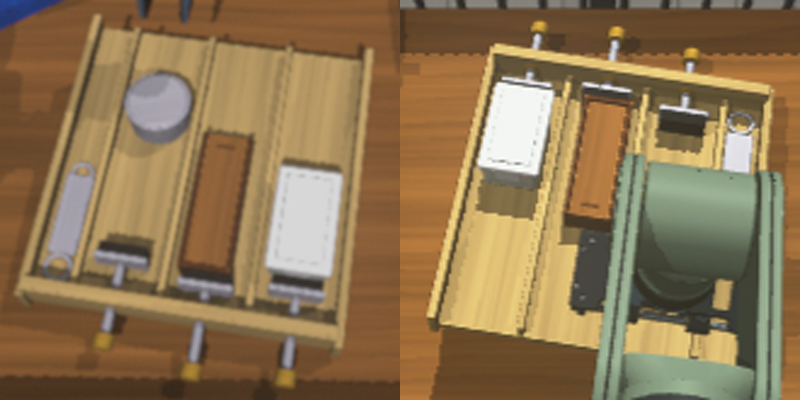

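Request:
{"name": "arm_command", "arguments": {"deltas": [[0.44,[0,-1,-40],0],[0.44,[0,-1,-70],0],[0.44,[0,-1,-82],0],[0.44,[0,-1,-88],0],[0.44,[0,-1,-91],0],[0.44,[0,-1,-91],0]]}}

```text
time_s: 16.0
ee_pos: [464.5, -51.4, 112.7]
ee_rot: [177.4, 90.0, -11.7]
force: [0.5, -0.1, 0.8]
gripper_width: 40.4
```

```bash
python3 look.py k
```

```text
16.1 [464.72981207 -51.61454878 113.31628229] [-0.11553657 -0.25104114  0.34368712]
```

View pics/look_k.png

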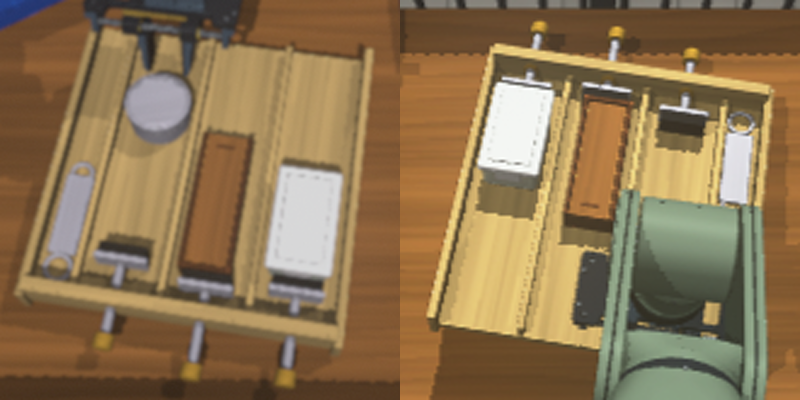

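Request:
{"name": "arm_command", "arguments": {"deltas": [[0.44,[4.8,-0.8,-1.0],0],[0.44,[9.7,-1.5,-2.1],0],[0.44,[14.5,-2.3,-3.1],0],[0.44,[19.3,-3.1,-4.2],0],[0.44,[24.1,-3.9,-5.2],0],[0.44,[29.0,-4.6,-6.2],0],[0.44,[33.8,-5.4,-7.3],0],[0.44,[38.6,-6.2,-8.3],0],[0.44,[43.5,-6.9,-9.4],0],[0.44,[48.3,-7.7,-10.4],0],[0.44,[53.1,-8.5,-11.4],0],[0.44,[58.0,-9.3,-12.5],0],[0.44,[62.8,-10.0,-13.5],0],[0.44,[67.6,-10.8,-14.6],0],[0.44,[72.5,-11.6,-15.6],0],[0.44,[77.3,-12.3,-16.6],0],[0.44,[82.1,-13.1,-17.7],0],[0.44,[86.9,-13.9,-18.7],0],[0.44,[91.8,-14.7,-19.8],0],[0.44,[96.6,-15.4,-20.8],0]]}}

```text
time_s: 18.1
ee_pos: [561.0, -67.2, 91.7]
ee_rot: [77.4, 90.0, -111.6]
force: [-0.3, 0.3, 0.7]
gripper_width: 39.8
```

```bash
python3 look.py l
```

```text
18.2 [561.59334518 -67.30403418  91.63980547] [-0.0024993   0.19210473  0.7361422 ]
```

View pics/look_l.png

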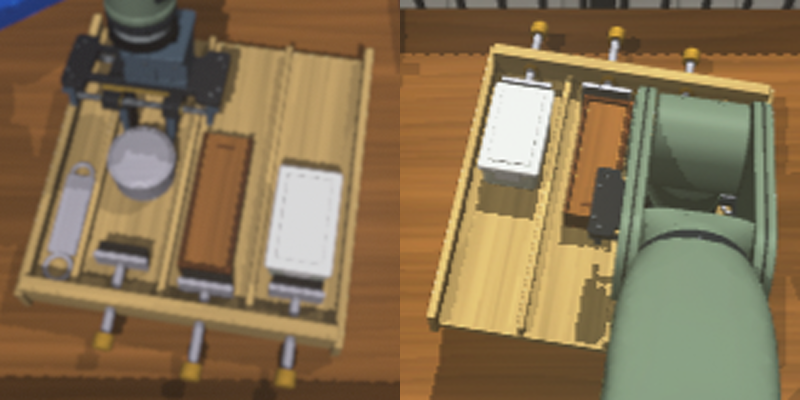

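The tin front is now at about row 200, with its rubber at about row 243. I'll go 35 mm more, then creep.

Request:
{"name": "arm_command", "arguments": {"deltas": [[0.44,[3.9,-0.6,-0.8],0],[0.44,[7.7,-1.2,-1.7],0],[0.44,[11.6,-1.9,-2.5],0],[0.44,[15.5,-2.5,-3.3],0],[0.44,[19.3,-3.1,-4.2],0],[0.44,[23.2,-3.7,-5.0],0],[0.44,[27.0,-4.3,-5.8],0],[0.44,[30.9,-4.9,-6.7],0],[0.44,[33.8,-5.4,-7.3],0]]}}

```text
time_s: 19.1
ee_pos: [594.8, -72.6, 84.4]
ee_rot: [124.1, 90.0, -64.9]
force: [-0.5, -0.1, 0.1]
gripper_width: 40.1
```

```bash
python3 look.py m
```

```text
19.2 [595.05943469 -72.63799234  84.38574128] [1.28384459 0.27693812 0.12605616]
```

View pics/look_m.png

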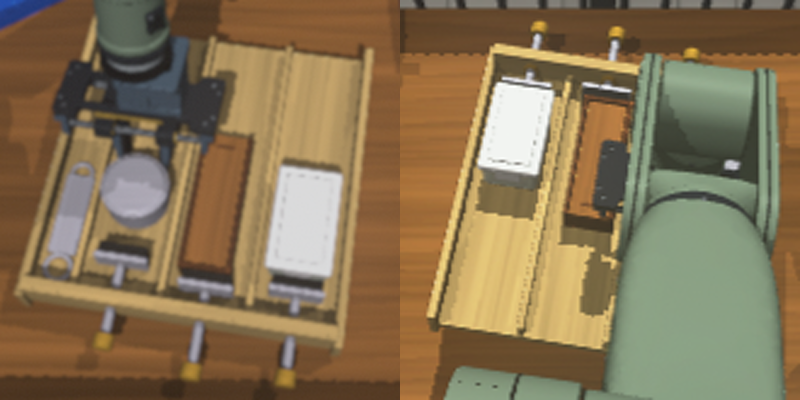

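Request:
{"name": "arm_command", "arguments": {"deltas": [[0.44,[2.9,-0.5,-0.6],0],[0.44,[5.8,-0.9,-1.2],0],[0.44,[8.7,-1.4,-1.9],0],[0.44,[8.7,-1.4,-1.9],0]]}}

```text
time_s: 19.6
ee_pos: [603.7, -74.0, 82.5]
ee_rot: [173.2, 90.0, -15.9]
force: [0.2, -0.5, -0.3]
gripper_width: 39.8
```

Request:
{"name": "arm_command", "arguments": {"deltas": [[0.44,[1.4,-0.2,-0.3],0],[0.44,[2.9,-0.5,-0.6],0],[0.44,[2.9,-0.5,-0.6],0]]}}

```text
time_s: 19.9
ee_pos: [606.2, -74.4, 81.9]
ee_rot: [162.4, 90.0, -26.7]
force: [-0.0, 0.8, 0.5]
gripper_width: 40.4
```

Request:
{"name": "arm_command", "arguments": {"deltas": [[0.44,[1.4,-0.2,-0.3],0],[0.44,[2.9,-0.5,-0.6],0],[0.44,[2.9,-0.5,-0.6],0]]}}

```text
time_s: 20.2
ee_pos: [609.2, -75.0, 81.3]
ee_rot: [166.1, 90.0, -23.0]
force: [-0.8, -0.1, 0.3]
gripper_width: 40.0
```

Request:
{"name": "arm_command", "arguments": {"deltas": [[0.44,[1.4,-0.2,-0.3],0],[0.44,[2.9,-0.5,-0.6],0],[0.44,[2.9,-0.5,-0.6],0]]}}

```text
time_s: 20.5
ee_pos: [612.1, -75.5, 80.7]
ee_rot: [160.3, 90.0, -28.8]
force: [-0.9, 0.4, 0.1]
gripper_width: 40.4
```

```bash
python3 look.py n
```

```text
20.6 [612.0625171  -75.46253143  80.75911198] [-0.49475624 -0.13783555  1.17592593]
```

View pics/look_n.png

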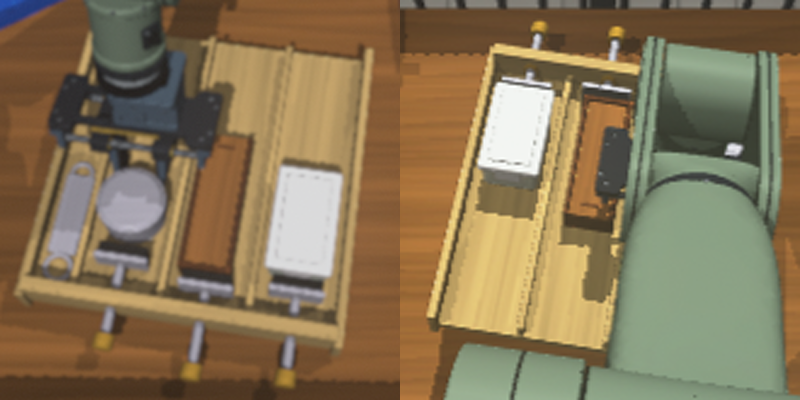

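Request:
{"name": "arm_command", "arguments": {"deltas": [[0.44,[1.4,-0.2,-0.3],0],[0.44,[2.9,-0.5,-0.6],0],[0.44,[2.9,-0.5,-0.6],0]]}}

```text
time_s: 20.9
ee_pos: [615.0, -76.0, 80.1]
ee_rot: [162.4, 90.0, -26.6]
force: [-0.0, 0.2, 0.4]
gripper_width: 40.3
```

The tin's bottom edge is at about row 240, just short of its rubber. I'll keep going.

Request:
{"name": "arm_command", "arguments": {"deltas": [[0.44,[1.4,-0.2,-0.3],0],[0.44,[2.9,-0.5,-0.6],0],[0.44,[2.9,-0.5,-0.6],0]]}}

```text
time_s: 21.2
ee_pos: [617.9, -76.5, 79.5]
ee_rot: [171.5, 90.0, -17.6]
force: [-1.2, -0.3, 0.4]
gripper_width: 40.1
```

Request:
{"name": "arm_command", "arguments": {"deltas": [[0.44,[1.0,-0.2,-0.2],0],[0.44,[1.9,-0.3,-0.4],0],[0.44,[1.9,-0.3,-0.4],0]]}}

```text
time_s: 21.5
ee_pos: [619.7, -76.8, 79.1]
ee_rot: [141.1, 90.0, -48.0]
force: [-0.9, 0.8, -0.6]
gripper_width: 40.3
```

Request:
{"name": "arm_command", "arguments": {"deltas": [[0.44,[1.0,-0.2,-0.2],0],[0.44,[1.9,-0.3,-0.4],0],[0.44,[1.9,-0.3,-0.4],0]]}}

```text
time_s: 21.8
ee_pos: [621.2, -77.0, 78.7]
ee_rot: [7.7, 90.0, 178.7]
force: [-2.1, -0.3, 0.3]
gripper_width: 40.2
```

Request:
{"name": "arm_command", "arguments": {"deltas": [[0.44,[1.0,-0.2,-0.2],0],[0.44,[1.9,-0.3,-0.4],0],[0.44,[1.9,-0.3,-0.4],0]]}}

```text
time_s: 22.1
ee_pos: [622.7, -77.2, 78.3]
ee_rot: [3.5, 89.9, 174.4]
force: [-3.6, 1.0, 2.9]
gripper_width: 39.8
```

One more small step, then a slow retreat and lift clear.

Request:
{"name": "arm_command", "arguments": {"deltas": [[0.44,[0.7,-0.1,-0.1],0],[0.44,[1.4,-0.2,-0.3],0],[0.44,[1.4,-0.2,-0.3],0]]}}

```text
time_s: 22.4
ee_pos: [623.9, -77.4, 78.0]
ee_rot: [2.6, 89.9, 173.5]
force: [-5.4, 0.7, 3.6]
gripper_width: 40.4
```

Request:
{"name": "arm_command", "arguments": {"deltas": [[0.44,[-1,0.2,0.2],0],[0.44,[-2,0.3,0.4],0],[0.44,[-3.5,0.6,0.7],0],[0.44,[-6,1,1.5],0],[0.44,[-12,2,3],0],[0.44,[-25,4,8],0],[0.44,[-40,6,40],0],[0.44,[-60,6,85],0],[0.44,[-100,0,115],0],[0.44,[-140,-20,135],0],[0.44,[-180,-50,150],0],[0.44,[-210,-90,150],0],[0.44,[-230,-130,150],0],[0.44,[-250,-175,150],0],[0.44,[-270,-220,150],0],[0.44,[-290,-260,150],0],[0.44,[-310,-300,150],0],[0.44,[-310,-300,150],0],[0.44,[-310,-300,150],0]]}}

```text
time_s: 24.3
ee_pos: [313.9, -377.5, 228.2]
ee_rot: [-145.5, 90.0, 25.3]
force: [0.7, 0.1, 0.2]
gripper_width: 40.1
```

```bash
python3 look.py z; python3 - <<'E'
from h import *
a=[]
for n in Z:
    f=pickle.load(open(f"{n}_z.pkl","rb"))
    x,y,d=((225,170,160) if n=="scene" else (262,100,120))
    a.append(cv2.resize(f["img"][y:y+d,x:x+d,::-1],(400,400),interpolation=cv2.INTER_CUBIC))
cv2.imwrite("pics/fin.png",np.hstack(a))
E
```

```text
24.4 [ 314.77706099 -376.41557554  228.24911644] [-0.06141315  0.61312944  1.27953137]
```

View pics/fin.png

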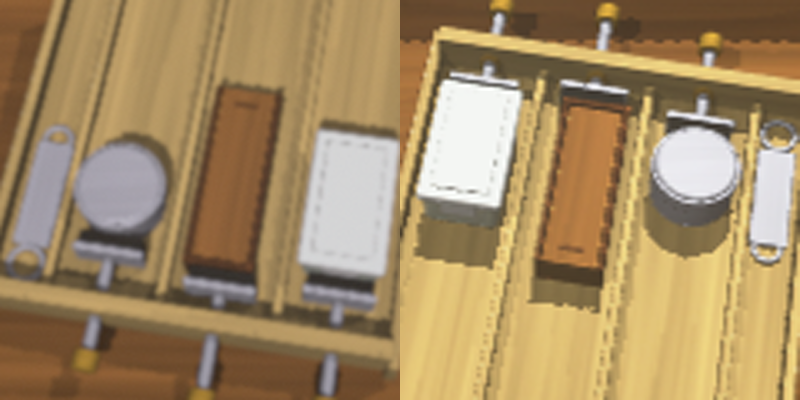

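```bash
cat > fit3.py <<'E'
from h import *
from workcell import cams,env
from scipy.optimize import differential_evolution
p=pickle.load(open("rack.pkl","rb"))
ms={}
F={}
for n in Z:
    f=cams.grab_frame(n); F[n]=f
    for nm in("container_mid","case_mid","tin_mid","opener_mid"):
        ms[n,nm]=cams.silhouettes(f,nm)
spec={"container_mid":(lambda v:box(*v,120,72,52),[55,98,0]),"case_mid":(lambda v:box(*v,165,60,36),[40,0,0]),"tin_mid":(lambda v:tin(*v[:2]),[70,-98])}
for nm,(g,v0) in spec.items():
    c0={n:proj(F[n],r2w(p,[[v0[0],v0[1],20]]))[0] for n in Z}
    mm={}
    for n in Z:
        l=[q for q in ms[n,nm] if np.hypot(*(np.array(q["centre"])-c0[n]))<20]
        if l: mm[n]=l[0]["region"]
    print(nm,[ (n,int(m.sum())) for n,m in mm.items()])
    def cost(v):
        t=0
        for n,m in mm.items():
            h=cv2.convexHull((proj(F[n],r2w(p,g(v)))*16).round().astype(np.int32))
            k=np.zeros((400,640),np.uint8); cv2.fillConvexPoly(k,h,1,shift=4); k=k>0
            t+=1-(k&m).sum()/(k|m).sum()
        return t
    r=differential_evolution(cost,[(v0[0]-40,v0[0]+40),(v0[1]-15,v0[1]+15)]+[(-8,8)]*(len(v0)-2),maxiter=50,seed=1,polish=False)
    print(nm,r.x.round(1),round(r.fun,3))
    for n,m in mm.items():
        pass
for n in Z: print(n,"opener",[(q["centre"],round(q["conf"],2)) for q in ms[n,"opener_mid"]])
# edge slopes via lines in top image, upscaled LSD
f=F["top"]; g=cv2.resize(cv2.cvtColor(f["img"],cv2.COLOR_RGB2GRAY)[95:240,250:390],None,fx=4,fy=4,interpolation=cv2.INTER_CUBIC)
L=cv2.createLineSegmentDetector().detect(g)[0].reshape(-1,4)/4+[250,95,250,95]
K=np.array(f["K"]);Rc=cv2.Rodrigues(np.array(f["rvec"]))[0];t=np.array(f["tvec"]).ravel()
def back(px,h):
    d=Rc.T@np.linalg.solve(K,[*px,1]); c=-Rc.T@t
    n=Rr(p[3])[:,2]; P0=r2w(p,[[0,0,h]])[0]
    return w2r(p,c+d*((P0-c)@n/(d@n)))
for l in L:
    if np.hypot(l[2]-l[0],l[3]-l[1])<16: continue
    A,B=back(l[:2],30),back(l[2:],30); v=B-A
    if abs(v[0])<abs(v[1]): ang=np.degrees(np.arctan2(-v[0],v[1])); k="y"
    else: ang=np.degrees(np.arctan2(v[1],v[0])); k="x"
    ang=(ang+90)%180-90
    print(k,A[:2].round(),B[:2].round(),"ang",ang.round(1))
E
python3 fit3.py
```

```text
container_mid [('scene', 1954), ('top', 1025)]
container_mid [51.6 98.4  0.4] 0.299
case_mid [('scene', 2155), ('top', 1195)]
case_mid [40.3 -3.6 -0.3] 0.12
tin_mid [('scene', 1111), ('top', 621)]
tin_mid [ 64.9 -97.8] 0.295
scene opener [([242.5, 245.3], 0.68), ([307.3, 220.1], 0.36)]
top opener [([373.3, 158.5], 0.93)]
y [124. -69.] [ 124. -132.] ang -0.3
y [126.  63.] [127. 133.] ang -0.3
y [140.  30.] [140. -35.] ang 0.0
y [132. 127.] [131.  66.] ang -0.4
y [146. -33.] [146.  29.] ang -0.5
y [-198.  134.] [-198.   76.] ang 0.1
x [106. 136.] [ 48. 135.] ang 0.5
y [169. 147.] [ 168. -202.] ang -0.1
x [  16. -197.] [-189. -197.] ang -0.0
y [-198.   21.] [-198.  -36.] ang 0.1
y [184.  38.] [183.  89.] ang 0.5
x [  85. -155.] [  30. -156.] ang 0.8
x [ 6. 62.] [124.  62.] ang 0.4
y [183. -96.] [183.  -6.] ang -0.3
x [-184.  143.] [105. 143.] ang -0.0
x [108. 142.] [166. 144.] ang 2.8
x [-189. -192.] [ -87. -192.] ang 0.0
x [ -87. -192.] [  -2. -192.] ang 0.1
y [-39.  21.] [-38. -33.] ang 0.4
x [-187. -206.] [ 168. -206.] ang -0.1
y [ 183. -202.] [ 183. -134.] ang -0.3
x [-38.  24.] [18. 24.] ang 0.0
y [-56. -35.] [-56.  19.] ang 0.3
```

```bash
python3 -c "
from workcell import env
print(env.job_done()); print(env.state()['time_s'])"
```

```text
the job is handed in; nothing more can be done
None
the job is handed in; nothing more can be done
```

I slid the container, then the domino case, then the tin down their lanes until each rested against its rubber stop. I pushed each from its uphill end with the part-closed fingers, then backed off slowly. The job was handed in at about 25 s, with the robot clear of everything.

- **Contact:** I felt each stop in small steps. The highest readings were about 6 N on the container, 7.5 N on the case and 6.5 N on the tin, all under the 10 N you gave. I did not touch any of them again after release, so that each stayed against its rubber rests on the pictures and on friction holding them.
- **Position:** The last pictures put the front faces at about rack x = 112 mm (container), 123 mm (case) and 104 mm (tin).
- **Square and flat:** The two boxes are within about 0.5° of square in their lanes, and nothing looked tipped.
- **Left alone:** The opener shows no movement beyond about 2 px of detection noise between the first and last pictures. I never went near the ashtray or the tumbler, but did not re-measure them.
- **Disagreements:** My early picture estimates of the stops differed by 7–11 mm between the two cameras, so I went by force. The silhouette fits for the container and tin overlapped poorly (summed mismatch over both views of about 0.3, against 0.12 for the case), so treat those two front-face figures as approximate.

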